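# Show the label of the notched pattern template

### The job

Three acrylic leather-pattern templates stand in the grooves of the wooden rack; take out the one with the small notch in its top corner (the notch marks its frosted, labelled end) and show me its label. Grip it by its clear part only, the fingers never touching the frosted end, carry it over to the marble slab and hold it in the air about 15 cm above the slab, with the label over the slab and the label face turned up, tipped from upright at least halfway towards lying flat. Finish while still holding it there, keeping still, and leave the other two templates, the mallet and the thread spool where they are.

Things in the scene. Friction and masses are not known exactly. Their poses are not given: they have to be found in the camera images.
- template: notched template: loose acrylic plate 130 (x) x 6 (y) x 80 mm (z), about 65 g, upright in a rack groove, 12 to 92 mm above the table. Origin at its centre. x runs to the frosted end (clear from x = -65 to +25, frosted +25 to +65 mm); +y points out of the label face; z up. A 20 x 20 mm notch is cut from the frosted end's top corner (+x, +z): top left when the label faces you
- template_end: frosted, whitish end of the notched template (one rigid piece with it), 40 x 6 x 80 mm, the notch in its outer top corner. Origin at its centre, 45 mm from the template's centre, level with the label's centre (white paper 30 x 36 mm, grey rules, on the +y face only). Axes as the template's, +y out of the label face
- rack: fixed light-wood block 210 (its x) x 110 (its y) x 40 mm high, at any yaw. Three grooves 8 mm wide, 28 mm deep, open at the ends, run along its y at x = -70, 0, +70 mm and hold the three templates in any order, overhanging the ends. Origin at the centre of its underside, on the table
- slab: fixed marble slab 180 x 180 x 30 mm high. Origin at the centre of its underside, on the table; x and y along its sides
- plain_a: another template of the same size and look but without a notch, in another groove. Origin at its centre, axes as for the notched one. Leave alone
- plain_b: a third template, as plain_a. Leave alone
- mallet: loose wooden mallet lying on the table beyond the work, 235 mm long, 56 mm high; handle along its -x. Origin on the table under the handle, 90 mm from the head. Leave alone
- spool: loose wooden thread spool standing on the table, 44 mm across, 50 mm high. Origin at the centre of its underside. Leave alone
Mind the look-alikes: they are no part of the job. Leave any turquoise look-alike of the rack alone. What is shaped like the template but red is not meant.

How it is judged (in metres and radians):
On the way:
1. the notched template is lifted out of its groove, clear of the rack (height (world z) of template above 0.105 m and contact force between template and rack below 0.05 N and contact force between template and the fingers above 0.5 N), for 0.1 s.
At the end, for the whole second after the job is handed in: The notched template is held still in the fingers and rests on nothing else; the label's centre is over the marble slab (within its 180 x 180 mm outline) and 80 to 260 mm above its top (110 to 290 mm above the table); the label face looks up, its normal within 55 degrees of vertical (angle between template_end's own y axis and vertical below 0.96 rad and height (world z) of template_end between 0.11 and 0.29 m and x of template_end in the frame of slab between -0.09 and 0.09 m and y of template_end in the frame of slab between -0.09 and 0.09 m and contact force between template and the fingers above 0.5 N and contact force between template and slab below 0.05 N and contact force between template and rack below 0.05 N and linear speed of template below 0.03 m/s and angular speed of template below 0.2 rad/s); the arm keeps its last pose, push and grip.
It fails at once if a finger touches the frosted end (contact force between the fingers and template_end above 0.3 N).
It fails at once if a plain template is disturbed (25 mm) (distance of plain_a from where it was at the start of the episode above 0.025 m).
It fails at once if a plain template is disturbed (25 mm) (distance of plain_b from where it was at the start of the episode above 0.025 m).
It fails at once if the mallet is moved (25 mm) (distance of mallet from where it was at the start of the episode above 0.025 m).
It fails at once if the spool is moved (25 mm) (distance of spool from where it was at the start of the episode above 0.025 m).
It also fails if it takes over 35 s, if anything falls off the work surface, if the arm or the gripper's body presses on something with over 40 N, if the wrist force passes 120 N, or if a joint passes its speed limit or range.

### The arm

A 6-joint arm with a two-finger parallel gripper is mounted at the origin on the work surface. World frame = base frame: x ahead of the robot, y to its left, z up, the work surface at z = 0. Lengths are in mm, angles in rad, forces in N, time in s.
With the tool pointing down it reaches from about 325 to 850 mm from the base axis. Payload 15.5 kg.
Tool frame: the origin (TCP) lies midway between the tips of the shut fingers; the grasp point (between the pads) lies grasp_offset behind it (grasp_offset is the distance from the TCP to the grasp point, in mm); z points along the fingers, y is the line along which they close (so a half turn about z gives the same grasp; the last joint's range is limited). The gripper opens to 91 mm and grips with 3 to 60 N. Pads are 32 mm wide; open, the fingers measure 118 mm over their backs; the gripper's body (76 mm by 178 mm) begins 60 mm behind the grasp point.
Start: joints at [1.171, 0.494, 1.345, -0, 1.302, -0.096], TCP at [187.559, 596.195, 213.915] pointing down, gripper open.
Joint ranges: [-2.91, 2.91], [-0.82, 2.16], [0.22, 2.67], [-1.22, 4.37], [0.12, 2.79], [-3.08, 3.08]. Speed limits (rad/s): [1.89, 1.89, 2.57, 3.01, 3.01, 3.01].

### API

Orientations are given as a unit quaternion [x, y, z, w].
In Python, from workcell import sense, camera, camera_params, close_job, grasp_offset gives the robot as it stands. The module is installed in compiled form; this text tells all that it offers.
- The arm moves only by the tool step_arm, never from a script. Its argument "commands" is a list of rows, each a list of 5 numbers: the finger opening in cm, from 0 to 9.12, then the shift along the world's x, y, z in cm, then the turn about the world's z in rad. A call has 1 to 20 rows; each row is the pose to reach, as a shift and turn from the pose commanded when the call began; what a row does not reach only later rows make up. A row lasts 1/10 s, in which the tool goes at most 50 mm and 8.59 degrees, less where a joint would pass 70% of its speed; a pose out of reach is approached as far as the arm can. A call with a gripper value outside its range is refused whole. The fingers move at their own pace and stop on an object; "force" is the grip in N (left out, the last holds). Time passes only in rows, so rows that repeat a pose let the fingers close. It gives the time, the measured TCP pose, the force, the opening and the grip force at its end, in the units of the state.
- sense(): the state, without advancing time (a new reading comes with each control period).
- camera(name): name is "side" or "top" or "wrist"; returns the picture (384x512x3 uint8, red, green, blue); there is no depth.
- camera_params(name): a dict with "intrinsics" (3x3 intrinsics, pixels), "position" and "rotation" of the camera in the world. Camera axes: x right, y down, z forward; pixel columns grow to the right and rows downward; lengths in mm; the calibration is good to about 2 mm. The wrist camera is an equidistant fisheye: a pixel r from the principal point sees the ray r / f radians off the axis. A picture is of the moment at which its call begins: read the wrist's pose just before it. camera_params takes no time and is no camera call; for the wrist camera it gives the pose at the moment of the call.
- close_job(): hands the job in; it is judged then, once.
The state is a dict: "time_s": time; "qpos": joint angles; "joint_vel": joint speeds; "joint_torque": joint torques, N m; "position": TCP position; "tcp_rot": TCP orientation; "wrist_force": force on the tool from outside, world axes, zero at the start; "ft_torque": the same for the moment, N m; "width": finger opening in mm; "gripper_force": force on a finger pad.
Only numpy, scipy, OpenCV 4.12 (cv2) and the standard library are available. Lean on these libraries where they do the work, as an engineer would, in place of code of your own. Each camera call takes 0.05 s, during which the arm holds its last target. There are 200 camera calls.

## Working session

There is one attempt and no reset: what is moved stays moved. The work goes in short steps, Python scripts to look and compute and a tool call to move; the robot and the scene stay as the last step left them, time stands still between calls to the robot, and variables do not carry over. Pictures are saved under pics/ and viewed, at most 10 in all, crops included, and the job is handed in when it is done.

Besides the shell and the picture viewer there is one more tool, called after "Emit:" as a command line: name --pt "numbers of a row" for each row, then --argument value for the rest. step_arm: Moves the arm, as the interface text tells. Its arguments: {"type":"object","properties":{"commands":{"type":"array","items":{"type":"array","items":{"type":"number"}}},"force":{"type":"number"}},"required":["commands"]}

```bash
mkdir -p pics; cat > h.py <<'E'
import numpy as np, cv2
from workcell import *
def snap(n,f):
    im=camera(n); cv2.imwrite('pics/'+f,im[:,:,::-1]); return im
def ray(P,u,v,fish=False):
    K=np.array(P['intrinsics'],float); x=(u-K[0,2])/K[0,0]; y=(v-K[1,2])/K[1,1]
    if fish:
        t=np.hypot(x,y); s=np.sin(t)/t if t>1e-9 else 1.; d=np.array([x*s,y*s,np.cos(t)])
    else: d=np.array([x,y,1.])
    return np.array(P['position'],float), np.array(P['rotation'],float).reshape(3,3)@d
def onz(P,u,v,z,fish=False):
    o,d=ray(P,u,v,fish); return o+d*(z-o[2])/d[2]
E
python3 - <<'E'
from h import *
for n in('top','side'):
    snap(n,n+'0.png'); p=camera_params(n); print(n,p)
print(grasp_offset,sense())
E
```

```text
top {'intrinsics': array([[383.28080778,   0.        , 258.88671455],
       [  0.        , 383.28080778, 191.57096723],
       [  0.        ,   0.        ,   1.        ]]), 'position': array([ 363.03303496,   89.06997804, 1300.70102555]), 'rotation': array([-0.70461042,  0.70584728, -0.05097159,  0.05201604])}
side {'intrinsics': array([[436.61139901,   0.        , 259.04617128],
       [  0.        , 436.61139901, 194.80740997],
       [  0.        ,   0.        ,   1.        ]]), 'position': array([  956.42394357, -1172.19286985,  1075.11293651]), 'rotation': array([ 0.8816404 ,  0.14829022, -0.07595898, -0.44153194])}
18.8 {'time_s': 0.1, 'qpos': array([ 1.17051035e+00,  4.94129544e-01,  1.34603288e+00,  4.25714334e-06,
        1.30251230e+00, -9.55094561e-02]), 'joint_vel': array([-1.43430777e-04, -1.97492819e-03, -9.55662459e-04,  8.28354723e-05,
        2.73032142e-03,  2.59830587e-05]), 'joint_torque': array([ 1.83045529e-03, -8.80234623e+01, -3.82543159e+01,  7.09585939e-02,
        4.81091382e-02, -1.81646681e-05]), 'position': array([187.42309563, 595.8931398 , 213.40490751]), 'tcp_rot': array([ 1.51799685e-01,  9.88411130e-01, -5.23989138e-04, -1.34740458e-04]), 'wrist_force': array([ 1.2527793 , -0.89101586,  0.32199078]), 'ft_torque': array([-0.00288867, -0.00534992, -0.00411513]), 'gripper_force': 0.0, 'width': 91.3250707799947}
```

Rotations are quaternions; I'll fix the helper and view.

```bash
sed -i "s/np.array(P\['rotation'\],float).reshape(3,3)@d/R.from_quat(P['rotation']).apply(d)/; 1a from scipy.spatial.transform import Rotation as R" h.py; python3 - <<'E'
import cv2
for n in('top','side'):
    cv2.imwrite(f'pics/{n}0b.png',cv2.resize(cv2.imread(f'pics/{n}0.png'),(800,600),interpolation=cv2.INTER_CUBIC))
E
```

```text
(no output)
```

View pics/top0b.png

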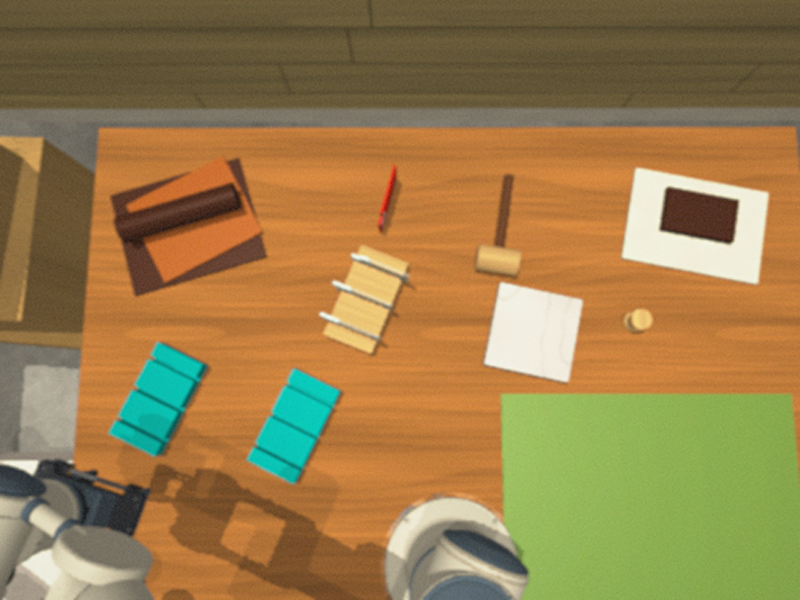

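View pics/side0b.png

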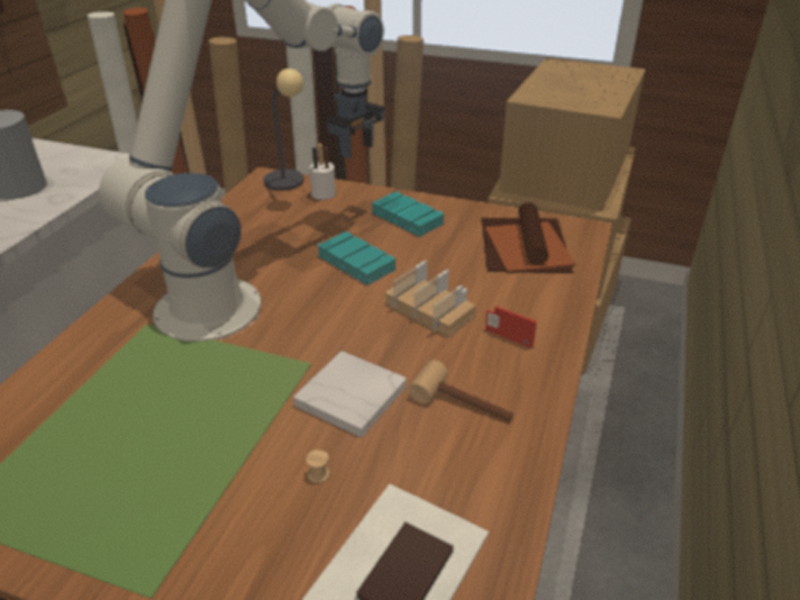

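```bash
python3 - <<'E'
import cv2,numpy as np
t=cv2.imread('pics/top0.png')[150:235,195:270]; s=cv2.imread('pics/side0.png')[160:220,240:315]
a=cv2.resize(t,(480,544),interpolation=cv2.INTER_CUBIC)[:,:,:]
t=cv2.resize(t,None,fx=5,fy=5,interpolation=cv2.INTER_CUBIC); s=cv2.resize(s,None,fx=5,fy=5,interpolation=cv2.INTER_CUBIC)
c=np.zeros((430,760,3),np.uint8); c[:425,:375]=t; c[:300,380:755]=s
cv2.imwrite('pics/crop0.png',c)
from h import *
P=camera_params('top')
for n,(u,v,z) in dict(slabc=(533,332,30),slabTL=(499,283,30),slabTR=(581,298,30),slabBR=(570,381,30),slabBL=(485,363,30),rackc=(367,300,40),r1=(366,247,40),r2=(408,264,40),r3=(371,354,40),r4=(324,335,40)).items(): print(n,onz(P,u*.64,v*.64,z).round())
E
```

```text
slabc [ 479. -182.   30.]
slabTL [ 585. -113.   30.]
slabTR [ 552. -288.   30.]
slabBR [ 375. -257.   30.]
slabBL [413. -79.  30.]
rackc [547. 171.  40.]
r1 [662. 174.  40.]
r2 [625.  83.  40.]
r3 [432. 161.  40.]
r4 [472. 261.  40.]
```

View pics/crop0.png

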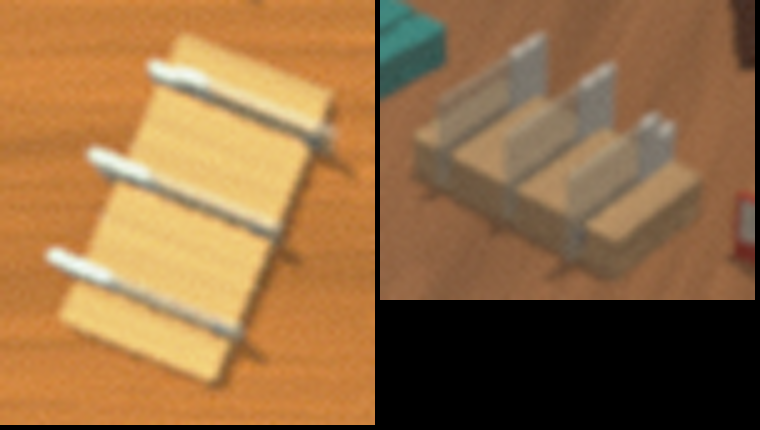

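Top view: templates' frosted ends all at the left. In the side crop, candidates are top (375,265), (360,293) and (350,328), with matching side positions (455,300), (435,287) and (420,272). The red plate at top (388,197) and the two turquoise racks are not meant. Only the one at top (375,265) / side (455,300) has a notched corner, so I choose that one. By handedness its label faces the robot (−x).

```bash
python3 - <<'E'
from h import *
P=camera_params('top'); S=camera_params('side')
a=onz(P,195+330/5,150+138/5,92); b=onz(P,195+152/5,150+70/5,72); print('clear end',a.round(),'frost end z72',b.round(),np.linalg.norm((b-a)[:2]))
# other templates
for q in [((280,233),(92,155)),((240,332),(50,255))]:
    c,d=[onz(P,195+x/5,150+y/5,92) for x,y in q]; print(c.round(),d.round(),np.linalg.norm(c-d),np.degrees(np.arctan2(*(d-c)[[1,0]])))
u=np.array([82.5,191.5,0])/208.5; c0=np.array([547.5,169.7,52]); c=c0+70*np.array([.918,-.396,0])
print('groove pt',c,'along groove: ends',(a-c)@u,(b-c)@u)
# check: project predicted ends on side
K=np.array(S['intrinsics'])
for e in(-65,65):
    p=c+u*e;p[2]=92 if e<0 else 72; q=K@R.from_quat(S['rotation']).inv().apply(p-S['position']); q=q[:2]/q[2]; print('side crop px',380+(q[0]-240)*5,(q[1]-160)*5)
E
```

```text
clear end [586.  84.  92.] frost end z72 [635. 200.  72.] 126.35856617397046
[524. 116.  92.] [575. 236.  92.] 130.62473501266933 67.21097839190955
[461. 141.  92.] [511. 262.  92.] 130.55663147751895 67.86503168312122
groove pt [611.76 141.98  52.  ] along groove: ends -63.673662068929985 62.69082353289407
side crop px 562.3933344559382 181.19557278182924
side crop px 669.2096229919296 128.17094632253557
```

Emit:
step_arm --pt "5 42 -46.3 -6.4 -1.667" --pt "5 42 -46.3 -6.4 -1.667" --pt "5 42 -46.3 -6.4 -1.667" --pt "5 42 -46.3 -6.4 -1.667" --pt "5 42 -46.3 -6.4 -1.667" --pt "5 42 -46.3 -6.4 -1.667" --pt "5 42 -46.3 -6.4 -1.667" --pt "5 42 -46.3 -6.4 -1.667" --pt "5 42 -46.3 -6.4 -1.667" --pt "5 42 -46.3 -6.4 -1.667" --pt "5 42 -46.3 -6.4 -1.667" --pt "5 42 -46.3 -6.4 -1.667" --pt "5 42 -46.3 -6.4 -1.667" --pt "5 42 -46.3 -6.4 -1.667" --pt "5 42 -46.3 -6.4 -1.667" --pt "5 42 -46.3 -6.4 -1.667" --pt "5 42 -46.3 -6.4 -1.667" --pt "5 42 -46.3 -6.4 -1.667" --force 15

```text
time_s: 1.9
position: [607.1, 134.0, 150.1]
tcp_rot: [0.833, 0.553, 0.0, -0.0]
wrist_force: [0.7, -0.2, -0.3]
width: 50.5
gripper_force: 0.0
```

```bash
python3 - <<'E'
from h import *
p=camera_params('wrist'); im=snap('wrist','w1.png'); s=sense(); print(p,s['time_s'],s['position'],s['tcp_rot'],s['width'])
cv2.imwrite('pics/w1b.png',cv2.resize(im[:,:,::-1],(800,600)))
K=p['intrinsics']
c=np.array([611.5,142,92]); u=np.array([.39,.92,0]);
for e in(-65,-10,25,45):
    q=R.from_quat(p['rotation']).inv().apply(c+u*e-p['position']); t=np.arctan2(np.hypot(*q[:2]),q[2]); d=q[:2]/np.hypot(*q[:2])*t*K[0,0]+K[:2,2]; print(e,'pred (800 scale)',d*1.5625)
E
```

```text
{'intrinsics': array([[297.31863964,   0.        , 259.40720454],
       [  0.        , 297.31863964, 189.81381779],
       [  0.        ,   0.        ,   1.        ]]), 'position': array([633.10961347, 197.46793393, 320.54810429]), 'rotation': array([ 0.97270856, -0.19725136, -0.02429293,  0.11974896])} 1.95 [607.20393237 133.86955886 150.12051782] [8.33485852e-01 5.52540796e-01 5.72799949e-05 1.66541097e-05] 50.078768546111256
-65 pred (800 scale) [408.31437727 414.42261967]
-10 pred (800 scale) [408.63401811 319.90767747]
25 pred (800 scale) [408.80503938 252.4199614 ]
45 pred (800 scale) [408.88415961 212.28487532]
```

View pics/w1b.png

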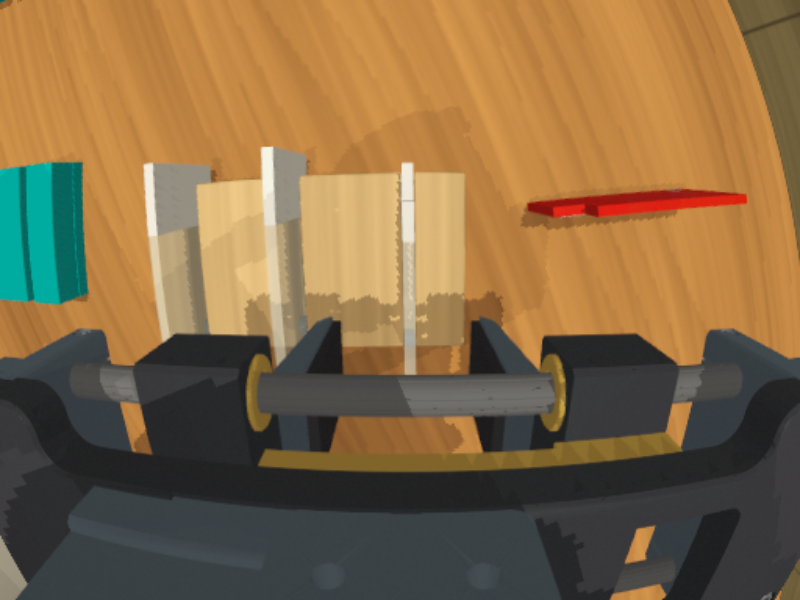

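The plate is where predicted: column 408, notch step at (408,200), so it sits about 5 mm further along its length. There's no notch on the neighbour plates in view. Going down to grip.

Emit:
step_arm --pt "5 0.1 0.3 -4.4 0" --pt "5 0.1 0.3 -8.8 0" --pt "5 0.1 0.3 -8.8 0" --pt "5 0.1 0.3 -8.8 0" --pt "0 0.1 0.3 -8.8 0" --pt "0 0.1 0.3 -8.8 0" --pt "0 0.1 0.3 -8.8 0" --pt "0 0.1 0.3 -8.8 0" --pt "0 0.1 0.3 -8.8 0" --pt "0 0.1 0.3 -8.8 0" --pt "0 0.1 0.3 -8.8 0" --force 15

```text
time_s: 3.05
position: [609.2, 136.0, 62.1]
tcp_rot: [0.834, 0.552, 0.0, 0.0]
wrist_force: [3.4, -2.4, 1.3]
width: 5.8
gripper_force: 15.0
```

Emit:
step_arm --pt "0 0 0 2 0" --pt "0 0 0 4 0" --pt "0 0 0 7 0" --pt "0 0 0 11 0" --pt "0 0 0 11 0" --pt "0 -2 -4 11 0" --pt "0 -4 -8 11 0" --pt "0 -6 -12 11 0" --pt "0 -8 -16 11 0" --pt "0 -10 -20 11 0" --pt "0 -13 -24 11 0" --pt "0 -15 -28 11 0" --pt "0 -17 -31.6 11 0" --pt "0 -17 -31.6 9 0" --pt "0 -17 -31.6 6 0" --pt "0 -17 -31.6 4 0" --pt "0 -17 -31.6 3 0" --pt "0 -17 -31.6 3 0"

```text
time_s: 4.85
position: [437.8, -179.3, 90.9]
tcp_rot: [0.834, 0.552, -0.001, -0.001]
wrist_force: [-0.2, -0.0, -0.2]
width: 5.7
gripper_force: 15.0
```

```bash
python3 - <<'E'
from h import *
im=snap('side','s2.png')[190:310,170:330]; t=snap('top','t2.png')[160:280,270:400]
c=np.zeros((480,800,3),np.uint8)
c[:360,:480]=cv2.resize(im,None,fx=3,fy=3); c[:288,488:]=cv2.resize(t,None,fx=2.4,fy=2.4); cv2.imwrite('pics/c2.png',c[:,:,::-1]); print(sense()['position'])
E
```

```text
[ 438.80796154 -179.79870814   92.3583352 ]
```

View pics/c2.png

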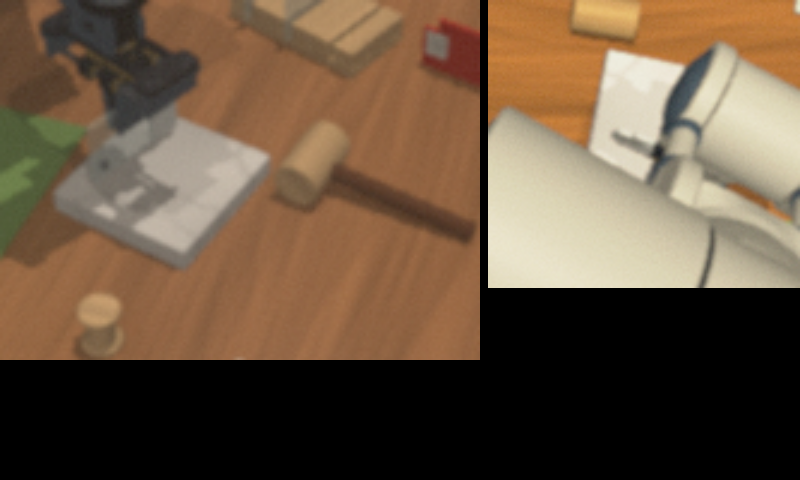

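The plate hangs upright above the slab's near-robot part at about (140,140) in the crop, with the frosted end to the left/far side and the mallet clear. Now lower until it touches.

Emit:
step_arm --pt "0 0 0 -0.5 0" --pt "0 0 0 -0.9 0" --pt "0 0 0 -1.1 0" --pt "0 0 0 -1.2 0" --pt "0 0 0 -1.2 0" --pt "0 0 0 -1.2 0"

```text
time_s: 5.55
position: [438.6, -179.8, 80.0]
tcp_rot: [0.834, 0.552, 0.0, 0.0]
wrist_force: [-0.4, -0.3, 0.9]
width: 5.9
gripper_force: 15.0
```

Emit:
step_arm --pt "1.5 0.4 -0.2 0 0" --pt "2.5 1.1 -0.5 0 0" --pt "3.5 1.7 -0.7 0 0" --pt "4.5 2.2 -0.9 0 0" --pt "5.5 2.8 -1.2 0 0" --pt "6.5 3.4 -1.4 0 0" --pt "7.5 4.0 -1.7 0 0" --pt "8.5 4.7 -2.0 0 0" --pt "9.1 5.3 -2.3 0 0" --pt "9.1 5.8 -2.5 0 0" --pt "9.1 5.8 -2.5 0 0" --pt "9.1 5.8 -2.5 0 0" --pt "9.1 5.8 -2.5 2 0" --pt "9.1 5.8 -2.5 6 0" --pt "9.1 5.8 -2.5 8 0" --pt "9.1 5.8 -2.5 8 0" --pt "9.1 5.8 -2.5 8 0"

```text
time_s: 7.25
position: [496.3, -204.7, 159.9]
tcp_rot: [0.834, 0.552, 0.0, 0.0]
wrist_force: [-1.3, -0.4, -0.1]
width: 91.2
gripper_force: 0.0
```

```bash
python3 - <<'E'
from h import *
s=sense(); print(s['position'],s['width'],s['time_s']); p=camera_params('wrist'); np.save('p3.npy',p,allow_pickle=True)
im=snap('wrist','w3.png'); sd=snap('side','s3.png')[190:310,170:330]
c=np.zeros((600,800,3),np.uint8); c[:384,:512]=im; c[384:594,520:800]=cv2.resize(sd,(280,210)); c[:300,512:]=cv2.resize(sd,None,fx=2.5,fy=2.5)[:,60:348]
cv2.imwrite('pics/c3.png',c[:,:,::-1])
E
```

```text
[ 496.28710332 -204.67260874  159.91974898] 91.18589754870877 7.25
```

View pics/c3.png

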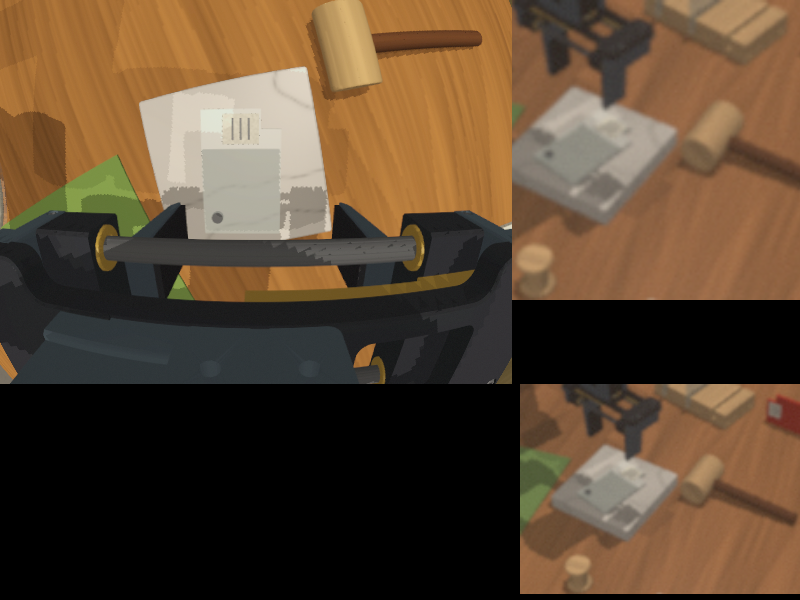

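The plate lies flat on the slab with its label up at (240,127). In the wrist picture the clear part has corners (202,150), (280,150), (281,235) and (201,234), and the notch is at top right.

```bash
python3 - <<'E'
from h import *
p=np.load('p3.npy',allow_pickle=True).item()
f=lambda u,v: onz(p,u,v,36,True)
A,B,C,D=f(202,150),f(280,149),f(282,236),f(201,233)
print(*[x.round(1) for x in(A,B,C,D)]); print('w',np.linalg.norm(A-B),np.linalg.norm(C-D),'l',np.linalg.norm(A-D),np.linalg.norm(B-C))
u=(A-D)+(B-C);u/=np.linalg.norm(u); print('dir',np.degrees(np.arctan2(u[1],u[0])))
ctr=(A+B)/2-u*25; print('centre',ctr,'from clear end',(C+D)/2+u*65); g=ctr-8*u; print('grip',g)
t=R.from_quat(sense()['tcp_rot']).apply([0,1,0]); print('tool y ang',np.degrees(np.arctan2(t[1],t[0])))
E
```

```text
[ 456.6 -148.5   36. ] [ 528.8 -178.5   36. ] [ 496.  -265.5   36. ] [ 416.7 -228.6   36. ]
w 78.18731508565453 87.44489726171052 l 89.55952764831555 92.98295186784824
dir 66.47840711478524
centre [ 482.75287645 -186.40652131   36.        ] from clear end [ 482.2922615  -187.46477235   36.        ]
grip [ 479.56011925 -193.74179918   36.        ]
tool y ang -22.97379492128594
```

Emit:
step_arm --pt "9.12 -1.7 1.1 -4 0" --pt "9.12 -1.7 1.1 -8 0" --pt "9.12 -1.7 1.1 -10 0" --pt "9.12 -1.7 1.1 -10 0" --pt "9.12 -1.7 1.1 -10 0"

```text
time_s: 7.85
position: [479.3, -193.7, 59.7]
tcp_rot: [0.834, 0.552, -0.0, -0.001]
wrist_force: [0.8, -0.4, 0.5]
width: 91.0
gripper_force: 0.0
```

```bash
python3 - <<'E'
from h import *
s=sense(); print(s['position'],s['width']); p=camera_params('wrist'); np.save('p4.npy',p,allow_pickle=True)
im=snap('wrist','w4.png')[60:260,120:370]; cv2.imwrite('pics/c4.png',cv2.resize(im[:,:,::-1],None,fx=3,fy=3,interpolation=cv2.INTER_CUBIC))
E
```

```text
[ 479.31673594 -193.66239828   59.73680927] 91.01709466536248
```

View pics/c4.png

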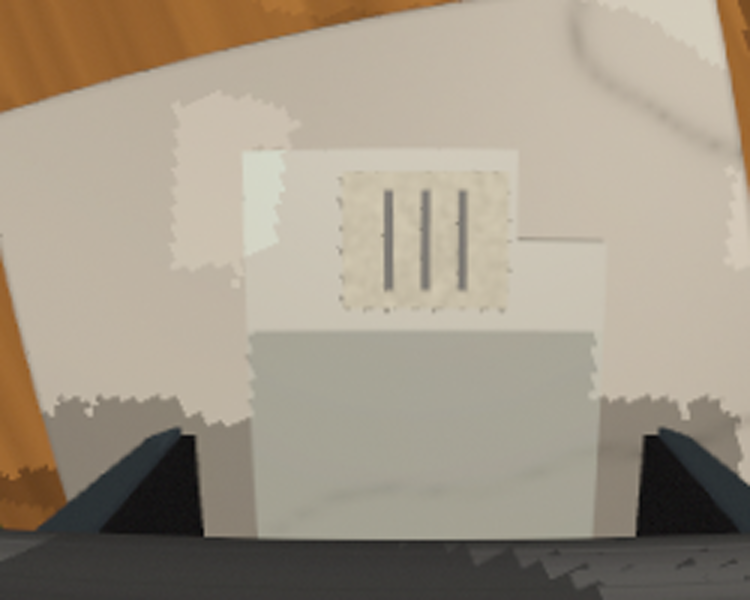

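The plate is centred between the fingers within about 2 mm (plate centre column 425, fingers 418), and the frosted boundary at row 330 is well ahead of them. Shift slightly, go down and grip the edges.

Emit:
step_arm --pt "9.12 0.15 -0.05 -1 0" --pt "9.12 0.15 -0.05 -2 0" --pt "9.12 0.15 -0.05 -2.7 0" --pt "9.12 0.15 -0.05 -2.7 0" --pt "9.12 0.15 -0.05 -2.7 0" --pt "7.5 0.15 -0.05 -2.7 0" --pt "7.5 0.15 -0.05 -2.7 0" --pt "7.5 0.15 -0.05 -2.7 0" --pt "7.5 0.15 -0.05 -2.7 0" --pt "7.5 0.15 -0.05 -2.7 0" --force 25

```text
time_s: 8.9
position: [481.2, -194.4, 33.2]
tcp_rot: [0.834, 0.552, 0.0, 0.0]
wrist_force: [-0.4, 1.0, 5.3]
width: 79.5
gripper_force: 25.0
```

Emit:
step_arm --pt "6 0 0 0.5 0" --pt "6 0 0 1.5 0" --pt "6 0 0 3 0" --pt "6 0 0 5 0" --pt "6 -0.5 -1 7 0" --pt "6 -1 -2 9 0" --pt "6 -1.5 -3 11 0" --pt "6 -1.5 -3.5 13 0" --pt "6 -1.5 -3.5 14 0" --pt "6 -1.5 -3.5 14.5 0" --pt "6 -1.5 -3.5 14.5 0" --pt "6 -1.5 -3.5 14.5 0" --pt "6 -1.5 -3.5 14.5 0" --pt "6 -1.5 -3.5 14.5 0" --pt "6 -1.5 -3.5 14.5 0"

```text
time_s: 10.4
position: [465.9, -229.1, 177.5]
tcp_rot: [0.834, 0.552, -0.0, -0.0]
wrist_force: [-0.7, 1.8, -0.2]
width: 79.5
gripper_force: 25.0
```

```bash
python3 - <<'E'
from h import *
s=sense(); print(s['position'],s['width'],s['gripper_force'],s['joint_vel'].round(3))
im=snap('wrist','w5.png'); sd=snap('side','s5.png')[130:310,170:330]
c=np.zeros((540,800,3),np.uint8); c[:384,:512]=im; c[:324,512:]=cv2.resize(sd,(288,324))
cv2.imwrite('pics/c5.png',c[:,:,::-1])
E
```

```text
[ 465.93819486 -229.13039874  177.52209303] 79.48503915885198 24.999671280384064 [-0.002 -0.001 -0.003  0.001  0.001  0.002]
```

View pics/c5.png

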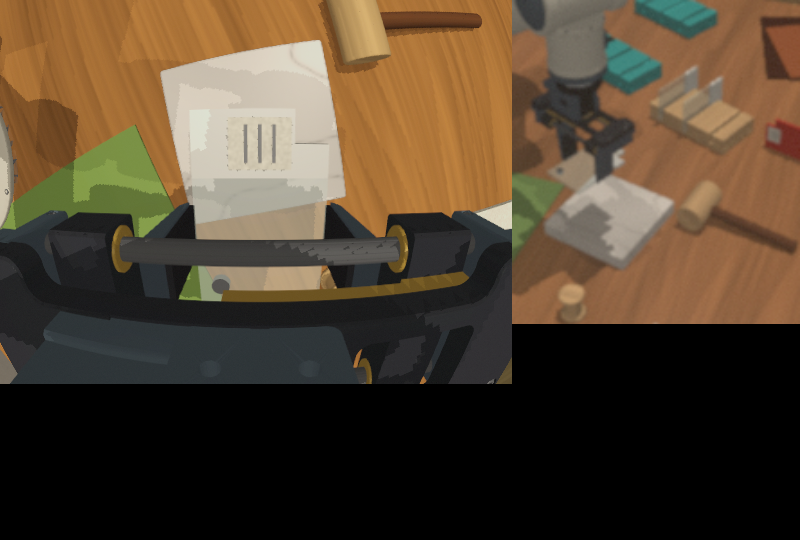

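The plate is held level at z ≈ 180 mm with the label up at (260,143). The label is over the slab at about (487,−180), near the slab's centre (480,−184), and the other things are untouched.

```bash
python3 -c "
from workcell import *
print(close_job())"
```

```text
the job is handed in; nothing more can be done
None
```

I handed the job in with the notched template held level and still by its clear part, label up, about 15 cm above the marble slab. I moved nothing else, and `close_job()` returned no verdict.

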